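Fetch the double pack from the battery safe

TASK

Open the battery safe: work its thumb lever to lift the latch bar out of the catch and swing the wire gate wide open. Take the thick two-cell pack off its rail and lay it gently, flat on the floor of the empty blue tray, leaving the thin single-cell pack where it lies. Then swing the gate fully shut so that the bar drops back into its catch.

Things in the scene. Friction and masses are not known exactly. Their poses are not given: they have to be found in the camera images.
- cage: the battery safe, fixed: grey wire cage 308 wide (y) x 200 deep (x) x 238 mm high with a wire roof. Origin on the bench under its centre; +x to its back, its gated front faces -x. The front opening is 280 mm wide and reaches from 26 to 224 mm above the bench
- rack (a point): in the safe, middle of the rack of four white sloping rails, 14 mm wide, at y -105, -35, 35, 105 mm of it (cage's axes). The point is level with the low front ends of their top faces, 25 mm behind the safe's front, 45 mm above the bench; from there they climb 38 degrees to the back for 100 mm. Each has a 7 mm stop at its low end. Packs lie on the two middle rails only
- gate (a joint): angle of the gate, rad: 0 shut, grows as it swings out towards the robot, stop at 1.95. Hinge at the left (+y of the cage), free edge at the right. Slight friction keeps it where it is left. It cannot open while the latch bar is down
- gate_hinge (a point): point on the gate's vertical hinge axis 140 mm above the bench; in the cage's frame at x -107, y 154 mm. Its axes turn with the gate: +z up, -y along the leaf to the free edge, -x out of its front face, which lies 6 mm from the axis. The leaf is 12 mm thick, 286 mm wide and spans 38 to 222 mm above the bench
- gate_edge (a point): point on the front face of the gate at its free edge, 140 mm above the bench, 286 mm from the hinge axis
- latch (a joint): angle of the latch bar, rad: 0 down (it falls there by its weight) to 0.42 lifted; from 0.2 it is clear of the catch. When the gate is pushed shut the nose rides up the catch's sloping tooth by itself and drops behind it
- latch_pivot (a point): pivot of the latch bar on the gate's front, 212 mm from the hinge axis, 140 mm above the bench. The bar is level, dark steel, 12 mm high, and stands up to 18 mm off the gate's front face. Its nose runs 98 mm to the right, behind the 12 mm high tooth of the catch on the right post; its tail, the thumb lever, runs 60 mm to the left and ends in a stud
- stud (a point): middle of the thumb lever's stud, on its axis: dark, round, 14 mm diameter, 42 mm long, standing straight out of the gate's front, with a 19 mm head; the point is 33 mm before the front face. Pushing it down 12 mm (at most 24) lifts the nose out of the catch; held down by a grip it also pulls the gate, and can turn in the fingers. Axes as gate_hinge while the bar is down
- double_pack: the thick pack: two silver cells one on the other, black band, 46 x 26 x 18.5 mm, 35 to 70 g, leads reaching 55 mm beyond one end (101 in all). Origin in the middle of the cells' underside; x along it to the leads (to the back), y across its 26 mm, z out of its top. It lies along a middle rail, overhanging both sides by 6 mm, its front against the stop, so its x rises 38 degrees
- single_pack: the thin pack: one silver cell 43 x 22 x 8 mm with leads, lying likewise on the other middle rail; same axes. It stays there
- tray: empty blue plastic tray, loose, 119 (x) x 154 (y) x 60 mm high; walls slope in to a floor 80 x 112 mm, its top 2 to 6 mm above the bench. Origin on the bench under its centre; the thick pack with its leads fits along its y
Mind the look-alikes: they are no part of the job. There is more than one size of the double_pack; the one meant has the size given above.

How it is judged (in metres and radians):
On the way, in this order (a step that is already met when the one before it is completed fails the run):
1. the latch bar is lifted clear of the catch (0.17 rad or more) while the gate is still shut (value of joint latch above 0.17 rad and value of joint gate below 0.06 rad), for 0.05 s.
2. the gate is swung wide open, 1.4 rad or more (value of joint gate above 1.4 rad), for 0.2 s.
3. the thick pack is out through the gateway, in front of the safe (x of double_pack in the frame of cage below -0.14 m), for 0.1 s.
4. the thick pack lies flat on the tray's floor, let go (z of double_pack in the frame of tray below 0.018 m and horizontal distance between double_pack and tray below 0.06 m and angle between double_pack's own z axis and vertical below 0.3 rad and contact force between the fingers and double_pack below 0.1 N), for 0.3 s.
At the end, for the whole second after the job is handed in: Gate shut (0.03 rad), bar down in its catch (0.05 rad); thick pack at rest, flat and right way up (0.3 rad) on the tray floor, origin at most 18 mm above the tray underside and 60 mm from its centre; tray level on the bench; thin pack within 12 mm of its start (value of joint gate below 0.03 rad and value of joint latch below 0.05 rad and z of double_pack in the frame of tray below 0.018 m and horizontal distance between double_pack and tray below 0.06 m and angle between double_pack's own z axis and vertical below 0.3 rad and linear speed of double_pack below 0.02 m/s and angle between tray's own z axis and vertical below 0.05 rad and height (world z) of tray below 0.01 m and distance of single_pack from where it was at the start of the episode below 0.012 m); the robot touches nothing.
It fails at once if the thick pack is dropped (falls free faster than 1 m/s, about 5 cm) (linear speed of double_pack above 1 m/s and contact force between the fingers and double_pack below 0.05 N).
It fails at once if the thin pack is knocked off its place (moved more than 30 mm) (distance of single_pack from where it was at the start of the episode above 0.03 m).
It also fails if it takes over 72 s, if anything falls off the work surface, if the arm or the gripper's body presses on something with over 40 N, if the wrist force passes 120 N, or if a joint passes its speed limit or range.

ROBOT

A 6-joint arm with a two-finger parallel gripper is mounted at the origin on a cart in front of the work surface, level with it; the furniture and walls round the work are solid. World frame = base frame: x ahead of the robot, y to its left, z up, the work surface at z = 0. Lengths are in mm, angles in rad, forces in N, time in s.
With the tool pointing down it reaches from about 275 to 725 mm from the base axis. Payload 5.6 kg.
Tool frame: the origin (TCP) lies midway between the tips of the shut fingers; the grasp point (between the pads) lies 19 mm behind it; z points along the fingers, y is the line along which they close (so a half turn about z gives the same grasp; the last joint's range is limited). The gripper opens to 85 mm and grips with 20 to 120 N. Pads are 22 mm wide; open, the fingers measure 114 mm over their backs; the gripper's body (76 mm by 85 mm) begins 54 mm behind the grasp point. The pads swing forward as they close: fully open they stand 13 mm farther back than shut.
Start: joints at [-0.902, 0.255, 0.108, 0, -1.424, -0.285], TCP at [205.964, -509.972, 231.283] pointing down, gripper open.
Joint ranges: [-2.95, 2.95], [-1.21, 1.97], [-1.09, 1.5], [-2.87, 1.71], [-2.94, -0.07], [-3.05, 3.05]. Speed limits (rad/s): [2.57, 2.57, 3.14, 3.14, 3.14, 3.14].

INTERFACE

Orientations are given as a rotation vector (axis times angle).
In Python, from workcell import arm, gripper_open, clamp, kin, state, imaging, ticket gives the robot as it stands. The module is installed in compiled form; this text tells all that it offers. Calls block until the motion is done:
- arm.movep(position, orientation): joint-space move of the TCP to a pose.
- arm.movel(position, rotation=None, rate=150, guard=None): straight line of the TCP; rotation=None keeps the orientation; rate is the mean speed in mm/s. With guard (N) it stops when the force on the tool has changed by that much, and returns True; else False.
- arm.movej(angles): joint-space move.
- gripper_open() and clamp(): open the fingers fully, or close them until they stop; the grip force is fixed at half the most.
- arm.wait(seconds).
- kin.solve_ik(position, orientation): joint angles nearest the present ones, or None.
- state(): the state.
- imaging.grab_frame(name): name is "scene" or "top" or "wrist"; returns (picture, depth): 480x640x3 uint8, red, green, blue; 480x640 float32, mm along the optical axis (not along the pixel's ray), 0 where there is no reading.
- imaging.calibration(name): a dict with "fx", "fy", "cx", "cy" (pixels), "world_from_camera" (4x4, takes a point from camera to world coordinates). Camera axes: x right, y down, z forward; pixel columns grow to the right and rows downward; lengths in mm; the calibration is good to about 2 mm. The wrist camera is an equidistant fisheye: a pixel r from the principal point sees the ray r / f radians off the axis. A picture is of the moment at which its call begins: read the wrist's pose just before it. calibration takes no time and is no camera call; for the wrist camera it gives the pose at the moment of the call.
A pose or a line that the arm cannot do raises arm.IKError and nothing moves.
- ticket.sign_off(): hands the job in; it is judged then, once.
Trained networks look in the newest picture that a camera, given by its name, has taken for a name from the list of things; names that differ only in an ending like _2 or _b are one class to them, and where a whole thing is asked for, a point or a joint stands for the part that bears it (a point fixed in the world has none). Each returns a list of dicts, best first, with "confidence" (0 to 1); they miss things now and then, are a little off and sometimes report something else, mostly with a low value. They report only what shows in the picture. A call takes as long as a camera call. They do not tell look-alikes from the thing itself.
- imaging.cut_out(thing, camera): "pixels" (480x640 bool, what is visible of it) and "pixel" ([column, row] in pixels, amid what is visible of it).
- imaging.spot_point(thing, camera): "pixel" ([column, row] in pixels: a listed point, or the origin of a listed thing).
The state is a dict: "time": time; "qpos": joint angles; "joint_vel": joint speeds; "tau": joint torques, N m; "ee_pos": TCP position; "eef_rot": TCP orientation; "wrist_force": force on the tool from outside, world axes, zero at the start; "moment": the same for the moment, N m; "grip_width": finger opening in mm; "finger_force": force on a finger pad.
Only numpy, scipy, OpenCV 4.12 (cv2) and the standard library are available. Lean on these libraries where they do the work, as an engineer would, in place of code of your own. Each camera call takes 0.05 s, during which the arm holds its last target. There are 200 camera calls.

## Working session

There is one attempt and no reset: what is moved stays moved. The work goes in short steps, each a Python script; the robot and the scene stay as the last script left them, time stands still between calls to the robot, and variables do not carry over. Pictures are saved under pics/ and viewed, at most 10 in all, crops included, and the job is handed in when it is done.

```bash
mkdir -p pics
cat > h.py <<'E'
import numpy as np, cv2
from workcell import arm, gripper_open, clamp, kin, state, imaging, ticket
from scipy.spatial.transform import Rotation as R
def deproj(cam,px,d,c=None):
    c=c or imaging.calibration(cam)
    u,v=px
    p=np.array([(u-c["cx"])/c["fx"]*d,(v-c["cy"])/c["fy"]*d,d,1.])
    return (np.array(c["world_from_camera"])@p)[:3]
def cloud(cam,depth):
    c=imaging.calibration(cam); v,u=np.mgrid[:480,:640]
    P=np.stack([(u-c["cx"])/c["fx"]*depth,(v-c["cy"])/c["fy"]*depth,depth,np.ones_like(depth)],-1)
    return (P@np.array(c["world_from_camera"]).T)[...,:3]
def save(n,im): cv2.imwrite(f"pics/{n}.png",im[...,::-1])
E
python3 - <<'E'
from h import *
for cam in ["scene","top"]:
    im,d=imaging.grab_frame(cam); save(cam+"0",im); np.save(cam+"0.npy",d)
    c=imaging.calibration(cam); print(cam,c["fx"],np.array(c["world_from_camera"]).round(2).tolist())
    P=cloud(cam,d)
    for t in ["cage","tray","double_pack","single_pack"]:
        for r in imaging.cut_out(t,cam)[:4]:
            m=r["pixels"]&(d>0); print("cut",t,round(r["confidence"],2),np.round(r["pixel"]),m.sum(),np.median(P[m],0).round() if m.any() else 0)
    for t in ["cage","tray","rack","gate_hinge","gate_edge","latch_pivot","stud","double_pack","single_pack"]:
        for r in imaging.spot_point(t,cam)[:3]:
            u,v=r["pixel"]; 
            w=d[max(0,int(v)-1):int(v)+2,max(0,int(u)-1):int(u)+2]; w=w[w>0]
            print(t,round(r["confidence"],2),np.round([u,v],1),deproj(cam,(u,v),np.median(w)).round() if w.size else None)
print(state()["time"])
E
```

```text
scene 551.3320731115774 [[-0.23, -0.53, 0.81, -492.81], [-0.97, 0.13, -0.19, 217.97], [-0.01, -0.83, -0.55, 838.1], [0.0, 0.0, 0.0, 1.0]]
cut cage 0.72 [246. 207.] 12648 [683. 124. 150.]
cut tray 0.9 [441. 264.] 2794 [ 511. -320.   30.]
cut double_pack 0.51 [251. 244.] 144 [620. 128.  76.]
cut single_pack 0.51 [279. 249.] 32 [627.  56.  57.]
cage 0.72 [259.4 254.7] [661. 106.  22.]
cage 0.3 [251.4 248.1] [619. 128.  74.]
tray 0.74 [441.6 278.7] [ 442. -296.   35.]
tray 0.23 [266.4 257.9] [630.  92.  30.]
rack 0.6 [267.6 255.1] [636.  88.  34.]
gate_hinge 0.9 [203.  241.1] [579. 239. 139.]
latch_pivot 0.86 [294.2 229.4] [573.  29. 142.]
latch_pivot 0.34 [249.7 249.1] [600. 134.  85.]
stud 0.8 [273.7 239.7] [542.  83. 142.]
double_pack 0.69 [250.2 248.6] [619. 131.  73.]
single_pack 0.61 [278.6 246.2] [631.  60.  60.]
top 516.4987562818967 [[-0.47, -0.8, 0.38, 199.12], [-0.88, 0.42, -0.21, 165.42], [0.01, -0.43, -0.9, 1001.17], [0.0, 0.0, 0.0, 1.0]]
cut cage 0.74 [225. 207.] 25993 [722.  94. 148.]
cut tray 0.8 [457. 226.] 4189 [ 502. -337.   14.]
cut double_pack 0.53 [234. 260.] 118 [629. 124.  78.]
cut double_pack 0.51 [346. 209.] 142 [ 649. -146.   12.]
cut double_pack 0.28 [282. 247.] 683 [578.  41. 144.]
cage 0.93 [236.1 240.6] [588. 112. 221.]
cage 0.66 [449.4 234.6] [ 495. -315.    0.]
tray 0.66 [450.2 233.9] [ 496. -317.    1.]
rack 0.9 [252.1 259.8] [582.  97. 136.]
gate_hinge 0.92 [179.5 295.1] [640. 249.  -0.]
gate_edge 0.87 [316.6 221.5] [594. -43. 140.]
latch_pivot 0.7 [284.  243.2] [580.  32. 145.]
stud 0.81 [267.7 269.4] [547.  81. 145.]
double_pack 0.69 [231.3 261.1] [588. 132. 156.]
double_pack 0.44 [345.1 209.2] [ 650. -142.   13.]
single_pack 0.47 [263.2 243.3] [592.  67. 157.]
1.4
```

Run:
```python
import cv2
a=cv2.imread("pics/scene0.png");b=cv2.imread("pics/top0.png")
c=cv2.resize(a[140:340,150:510],None,fx=2.2,fy=1.45*1.0) if 0 else cv2.resize(a[130:330,150:510],None,fx=1.5,fy=1.5)
d=cv2.resize(b[120:330,130:560],None,fx=1.25,fy=1.25)
import numpy as np
w=max(c.shape[1],d.shape[1]);f=lambda x:cv2.copyMakeBorder(x,0,0,0,w-x.shape[1],cv2.BORDER_CONSTANT)
o=np.vstack([f(c),f(d)]);print(o.shape);cv2.imwrite("pics/both.png",o)
z=cv2.resize(a[215:275,210:310],None,fx=8,fy=8,interpolation=cv2.INTER_CUBIC);cv2.imwrite("pics/z.png",z)
```

```text
(562, 540, 3)
```

View pics/both.png

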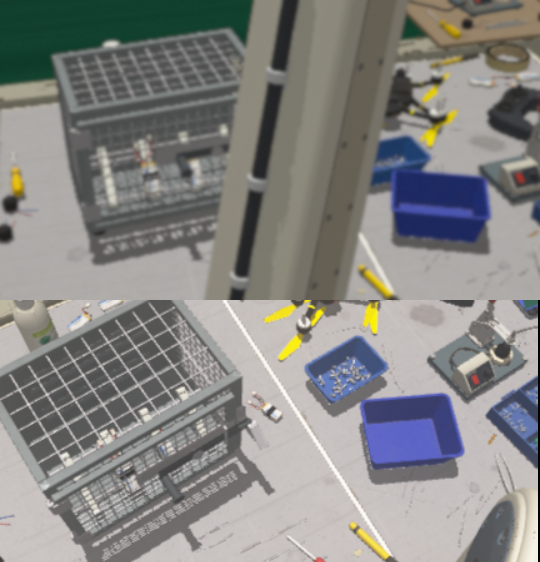

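View pics/z.png

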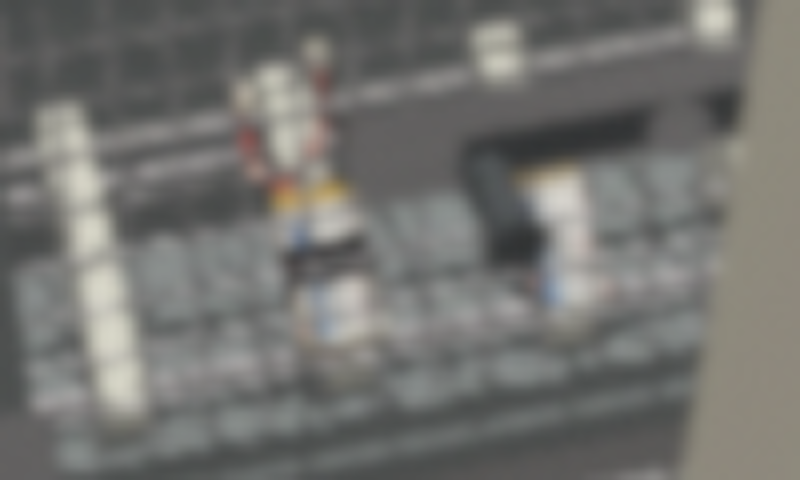

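Scene picture: the banded thick pack lies on the left middle rail at about (250,247) and the thin single one on the right middle rail at (279,247). A third pack lies loose on the bench, at about (346,209) in the top picture. I take the one on the left middle rail, because it has the black band, sits on a rail and is two cells thick. The empty blue tray is at (441,264). The tray full of screws beside it is a look-alike. Next I fit the cage and tray poses from depth.

Run:
```python
from h import *
from scipy.optimize import least_squares
for cam in ["top","scene"]:
    d=np.load(cam+"0.npy"); P=cloud(cam,d); ok=d>0
    m=ok&(P[...,2]>228)&(P[...,2]<250)&(P[...,0]>480)&(P[...,0]<900)&(P[...,1]>-150)&(P[...,1]<320)
    m=cv2.morphologyEx(m.astype(np.uint8),cv2.MORPH_CLOSE,np.ones((9,9)))
    n,l,s,_=cv2.connectedComponentsWithStats(m); k=1+s[1:,4].argmax()
    q=P[(l==k)&ok&(P[...,2]>228)&(P[...,2]<250)]
    print(cam,"roof",len(q),np.median(q[:,2]).round(1),cv2.minAreaRect(q[:,:2].astype(np.float32)))
    # top and front rim line
    m2=ok&(P[...,0]>380)&(P[...,0]<620)&(P[...,1]>-450)&(P[...,1]<-220)
    r=P[m2&(P[...,2]>52)&(P[...,2]<70)]; 
    print(cam,"rim",len(r),cv2.minAreaRect(r[:,:2].astype(np.float32)) if len(r) else 0)
    if cam=="top":
        im=cv2.imread("pics/top0.png").astype(int); blue=(im[...,0]>im[...,2]+60)
        b=P[m2&blue]; print("blue",len(b),cv2.minAreaRect(b[:,:2].astype(np.float32)), np.histogram(b[:,2],[-5,0,2,4,6,8,15,30,50,58,62,70]))
    hp=P[ok&(P[...,0]>520)&(P[...,0]<565)&(P[...,1]>40)&(P[...,1]<120)&(P[...,2]>120)&(P[...,2]<165)]
    print("stud pts",len(hp),hp.min(0).round(),hp.max(0).round(),np.median(hp,0).round())
```

```text
top roof 6755 236.1 ((697.0486450195312, 95.11223602294922), (204.70211791992188, 308.3588562011719), 5.903564453125)
top rim 851 ((493.2619323730469, -320.658203125), (155.13612365722656, 121.72779083251953), 67.3988265991211)
blue 2788 ((518.6751098632812, -320.6854248046875), (176.35919189453125, 204.66036987304688), 87.3922119140625) (array([312, 631, 491, 174,  24,  60, 155, 325, 175, 393,  46]), array([-5,  0,  2,  4,  6,  8, 15, 30, 50, 58, 62, 70]))
stud pts 180 [526.  71. 132.] [565.  90. 150.] [542.  82. 145.]
scene roof 1978 232.9 ((692.4254760742188, 100.19014739990234), (208.01536560058594, 307.4543151855469), 5.7340826988220215)
scene rim 478 ((488.5210266113281, -315.53955078125), (154.26187133789062, 125.17415618896484), 67.74153900146484)
stud pts 95 [520.  75. 126.] [565.  95. 147.] [532.  87. 141.]
```

```bash
cat >> h.py <<'E'
YAW=np.radians(5.8); C=np.array([695.,98.,0.])
def cage(x,y,z): return C+R.from_euler('z',YAW).apply([x,y,z])
HINGE=cage(-107,154,0)
def gp(th,r,out,z): return HINGE+R.from_euler('z',YAW-th).apply([-(6+out),-r,z])
def tool(yaw,tilt,flip=1):
    "tool z = heading yaw, tilted down by tilt(rad); closing axis horizontal"
    z=np.array([np.cos(tilt)*np.cos(yaw),np.cos(tilt)*np.sin(yaw),-np.sin(tilt)])
    y=flip*np.array([-np.sin(yaw),np.cos(yaw),0]); x=np.cross(y,z)
    return R.from_matrix(np.stack([x,y,z],1)).as_rotvec()
def zax(rv): return R.from_rotvec(rv).as_matrix()[:,2]
def sg(th,dz=0,fl=1,back=0):
    rv=tool(YAW-th,np.radians(55),fl); return gp(th,152,36,140-dz)+(10-back)*zax(rv),rv
E
python3 - <<'E'
from h import *
def t(n,p,rv):
    q=kin.solve_ik(list(p),list(rv)); print(n,np.round(p),None if q is None else np.round(q,2))
for fl in (1,-1):
    for b in (0,90): t(("stud",fl,b),*sg(0,0,fl,b))
    for th in (.3,.6): t((th,fl),*sg(th,17,fl))
    t(("pack",fl),cage(-60,35,65),tool(YAW,np.radians(52),fl))
    for a in (0,np.pi/2,-np.pi/2): 
        t(("open",fl,a),gp(.5,250,-32,185),tool(YAW+a,np.pi/2,fl)); t(("open2",fl,a),gp(1.65,250,-32,185),tool(YAW+a,np.pi/2,fl)); t(("close",fl,a),gp(1.65,230,22,185),tool(YAW+a,np.pi/2,fl)); t(("close2",fl,a),gp(0,200,18,185),tool(YAW+a,np.pi/2,fl))
print(state()["eef_rot"])
E
```

```text
('stud', 1, 0) [552.  86. 132.] None
('stud', 1, 90) [501.  80. 206.] [ 0.62 -0.21 -0.82  0.64 -0.5  -2.59]
(0.3, 1) [507.  99. 115.] [ 0.52 -0.02 -1.02  1.38 -0.39  2.73]
(0.6, 1) [468. 124. 115.] [ 0.91  0.04 -0.93  0.97 -0.76  2.53]
('pack', 1) [632. 127.  65.] None
('open', 1, 0) [500.  -0. 185.] [ 0.31  0.18 -0.11  0.   -1.28 -1.78]
('open2', 1, 0) [324. 209. 185.] [ 0.99 -0.06 -0.36  0.   -1.26 -2.46]
('close', 1, 0) [342. 263. 185.] [ 1.02  0.04 -0.27  0.   -1.26 -2.49]
('close2', 1, 0) [569.  39. 185.] [ 0.34  0.31  0.07  0.   -1.33 -1.81]
('open', 1, 1.5707963267948966) [500.  -0. 185.] [ 0.31  0.18 -0.11 -0.   -1.28 -0.21]
('open2', 1, 1.5707963267948966) [324. 209. 185.] [ 0.99 -0.06 -0.36  0.   -1.26 -0.88]
('close', 1, 1.5707963267948966) [342. 263. 185.] [ 1.02  0.04 -0.27  0.   -1.26 -0.92]
('close2', 1, 1.5707963267948966) [569.  39. 185.] [ 0.34  0.31  0.07 -0.   -1.33 -0.24]
('open', 1, -1.5707963267948966) [500.  -0. 185.] [ 0.31  0.18 -0.11  0.   -1.28  2.93]
('open2', 1, -1.5707963267948966) [324. 209. 185.] [ 0.99 -0.06 -0.36  0.   -1.26  2.26]
('close', 1, -1.5
[... 790 characters left out ...]
.11 -0.   -1.28  2.93]
('open2', -1, 1.5707963267948966) [324. 209. 185.] [ 0.99 -0.06 -0.36 -0.   -1.26  2.26]
('close', -1, 1.5707963267948966) [342. 263. 185.] [ 1.02  0.04 -0.27 -0.   -1.26  2.22]
('close2', -1, 1.5707963267948966) [569.  39. 185.] [ 0.34  0.31  0.07 -0.   -1.33  2.9 ]
('open', -1, -1.5707963267948966) [500.  -0. 185.] [ 0.31  0.18 -0.11  0.   -1.28 -0.21]
('open2', -1, -1.5707963267948966) [324. 209. 185.] [ 0.99 -0.06 -0.36  0.   -1.26 -0.88]
('close', -1, -1.5707963267948966) [342. 263. 185.] [ 1.02  0.04 -0.27  0.   -1.26 -0.92]
('close2', -1, -1.5707963267948966) [569.  39. 185.] [ 0.34  0.31  0.07  0.   -1.33 -0.24]
[ 5.99162634e-01 -3.08391713e+00 -2.77167933e-05]
```

Run:
```python
from h import *
def ik(p,rv):
    q=kin.solve_ik(list(p),list(rv)); return None if q is None else np.round(q,2).tolist()
for T in (40,45,50,55,60,65,70,75,80):
    rv=tool(YAW,np.radians(T),-1)
    print(T,"stud",ik(gp(0,152,36,140)+10*zax(rv),rv),"low",ik(gp(0,152,36,122)+10*zax(rv),rv),"pack",ik(cage(-60,35,65),rv))
for dy in (-40,-20,20,40):
  for T in (52,60,70):
    rv=tool(YAW+np.radians(dy),np.radians(T),-1); print(dy,T,ik(gp(0,152,36,140)+10*zax(rv),rv) is not None,ik(cage(-60,35,65),rv) is not None)
```

```text
40 stud None low None pack None
45 stud None low None pack None
50 stud None low None pack None
55 stud None low None pack None
60 stud [0.52, 0.02, -0.78, 0.63, -0.35, 0.61] low [0.48, 0.04, -0.84, 0.77, -0.27, 0.49] pack None
65 stud [0.54, 0.06, -0.62, 0.37, -0.52, 0.85] low [0.53, 0.08, -0.66, 0.41, -0.46, 0.81] pack [0.51, 0.3, -0.55, 0.5, -0.36, 0.73]
70 stud [0.52, 0.1, -0.49, 0.23, -0.67, 0.99] low [0.52, 0.12, -0.52, 0.24, -0.62, 0.97] pack [0.51, 0.34, -0.39, 0.27, -0.54, 0.95]
75 stud [0.5, 0.15, -0.37, 0.14, -0.81, 1.09] low [0.5, 0.17, -0.41, 0.15, -0.76, 1.08] pack [0.49, 0.38, -0.25, 0.15, -0.7, 1.07]
80 stud [0.48, 0.2, -0.27, 0.08, -0.94, 1.15] low [0.48, 0.22, -0.3, 0.08, -0.89, 1.15] pack [0.48, 0.42, -0.13, 0.08, -0.85, 1.15]
-40 52 True True
-40 60 True True
-40 70 True True
-20 52 True False
-20 60 True True
-20 70 True True
20 52 True True
20 60 True True
20 70 True True
40 52 True True
40 60 True True
40 70 True True
```

Run:
```python
from h import *
def ik(p,rv):
    q=kin.solve_ik(list(p),list(rv)); return None if q is None else np.round(q,2).tolist()
for T in (52,55,58,60,62):
  for d in (-25,-20,-15,-10,-5,0,5,10,15):
    rv=tool(YAW+np.radians(d),np.radians(T),-1); q=ik(cage(-58,35,66),rv)
    if q: print(T,d,q,"back",ik(cage(-58,35,66)-120*zax(rv),rv) is not None)
```

```text
55 -25 [0.43, 0.3, -0.78, 1.53, -0.41, -0.62] back True
55 -20 [0.34, 0.29, -0.81, 1.71, -0.33, -0.65] back True
58 -25 [0.49, 0.31, -0.73, 1.28, -0.42, -0.42] back True
58 -20 [0.43, 0.29, -0.76, 1.4, -0.34, -0.41] back True
58 -15 [0.35, 0.28, -0.79, 1.55, -0.26, -0.42] back True
58 15 [0.45, 0.27, -0.61, 0.35, -0.14, 1.15] back True
60 -25 [0.52, 0.32, -0.69, 1.1, -0.44, -0.28] back True
60 -20 [0.48, 0.3, -0.72, 1.18, -0.37, -0.24] back True
60 -15 [0.43, 0.29, -0.75, 1.26, -0.3, -0.2] back True
60 -10 [0.37, 0.27, -0.77, 1.35, -0.22, -0.17] back True
60 -5 [0.3, 0.27, -0.78, 1.46, -0.14, -0.14] back True
60 10 [0.44, 0.27, -0.67, 0.63, -0.14, 0.81] back True
60 15 [0.46, 0.28, -0.53, 0.21, -0.24, 1.28] back True
62 -25 [0.55, 0.33, -0.63, 0.94, -0.47, -0.14] back True
62 -20 [0.52, 0.31, -0.66, 0.98, -0.4, -0.07] back True
62 -15 [0.49, 0.3, -0.68, 1.0, -0.34, 0.0] back True
62 -10 [0.46, 0.29, -0.7, 1.01, -0.29, 0.1] back True
62 -5 [0.45, 0.28, -0.7, 0.97, -0.24, 0.23] back True
62 0 [0.45, 0.28, -0.69, 0.85, -0.21, 0.43] back True
62 5 [0.47, 0.28, -0.64, 0.62, -0.22, 0.71] back True
62 10 [0.48, 0.29, -0.56, 0.37, -0.27, 1.04] back True
62 15 [0.46, 0.29, -0.47, 0.15, -0.32, 1.34] back True
```

```bash
sed -i 's/np.radians(55),fl)/np.radians(65),fl)/' h.py
python3 - <<'E'
from h import *
p,rv=sg(0,0,-1,80)
q=kin.solve_ik(list(p),list(rv)); print(np.round(q,2))
arm.movep(list(p),list(rv))
print("start",state()["time"])
im,d=imaging.grab_frame("wrist"); save("w1",im)
c=imaging.calibration("wrist"); W=np.array(c["world_from_camera"])
for r in imaging.spot_point("stud","wrist")[:2]:
    u,v=r["pixel"]; a=np.array([u-c["cx"],v-c["cy"]]); rr=np.hypot(*a); th=rr/c["fx"]
    ray=W[:3,:3]@np.array([*(a/rr*np.sin(th)),np.cos(th)]); o=W[:3,3]
    s=gp(0,152,33,140); t=(s-o)@ray; print(r["confidence"],np.round([u,v]),"stud model",s.round(),"nearest on ray",(o+t*ray).round())
# ik feasibility of the path
for th,dz,b in [(0,0,0),(0,17,0),(.15,17,0),(.3,17,0),(.45,17,0),(.6,17,0)]:
    q=kin.solve_ik(*map(list,sg(th,dz,-1,b))); print(th,dz,None if q is None else np.round(q,2))
E
```

```text
[ 0.59 -0.08 -0.53  0.3  -0.75  0.9 ]
start 3.7667
0.94 [315. 254.] stud model [550.  85. 140.] nearest on ray [548.  84. 140.]
0 0 [ 0.54  0.06 -0.62  0.37 -0.52  0.85]
0 17 [ 0.53  0.08 -0.66  0.41 -0.46  0.81]
0.15 17 [ 0.6   0.05 -0.74  0.57 -0.49  0.46]
0.3 17 [ 0.68  0.03 -0.78  0.65 -0.57  0.17]
0.45 17 [ 0.77  0.03 -0.79  0.66 -0.67 -0.06]
0.6 17 [ 0.86  0.05 -0.76  0.63 -0.77 -0.25]
```

View pics/w1.png

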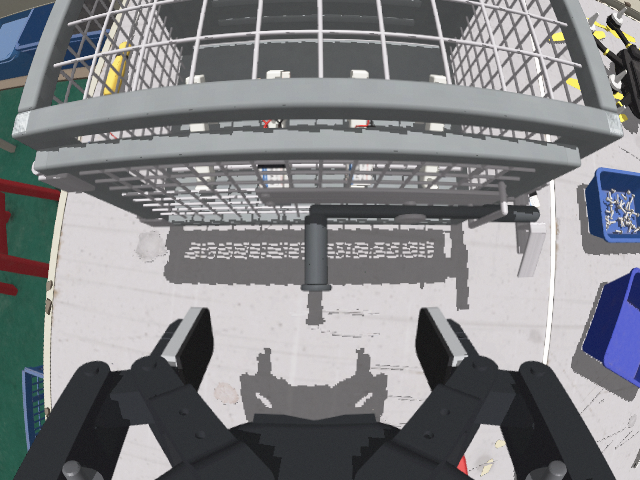

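The stud sits at (315,250), midway between the open fingers and within 2 mm of my model. I will grip it, push it down and pull.

Run:
```python
from h import *
p,rv=sg(0,0,-1); print(arm.movel(list(p),list(rv),rate=100,guard=25))
clamp(); s=state(); print("w",s["grip_width"],s["finger_force"],s["time"])
p,rv=sg(0,17,-1); arm.movel(list(p),list(rv),rate=50); arm.wait(.15)
s=state(); print("down",np.round(s["wrist_force"]),np.round(s["ee_pos"]),s["grip_width"])
for th in np.arange(.05,.56,.05):
    p,rv=sg(th,17,-1); arm.movel(list(p),list(rv),rate=60)
s=state(); print("pull",np.round(s["wrist_force"]),np.round(s["ee_pos"]),s["grip_width"],s["time"])
im,d=imaging.grab_frame("wrist"); save("w2",im)
```

```text
False
w 12.030405153680821 58.70316803455353 5.475
down [ -2. -14.   8.] [550.  82. 114.] 11.79733733523102
pull [-5. -7.  9.] [472. 117. 114.] 11.774802460759528 9.2333
```

View pics/w2.png

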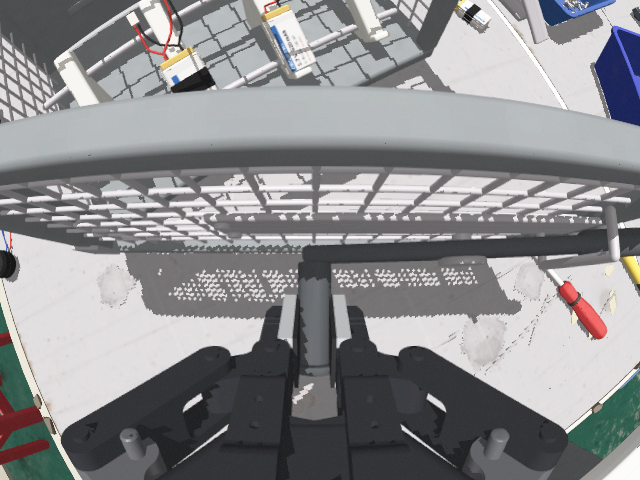

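Gate is ajar (~0.55 rad). The banded pack is at (190,70) and the single pack at (290,40). Next I release the stud and sweep the gate open from its inner side.

Run:
```python
from h import *
gripper_open()
p,rv=sg(.55,17,-1,100); arm.movel(list(p),list(rv),rate=200)
clamp()
p=p.copy(); p[2]=330; arm.movel(list(p),list(rv),rate=300)
rd=tool(YAW+np.pi/2,np.pi/2,1)
p=gp(.55,250,-45,330); arm.movep(list(p),list(rd))
p=gp(.55,250,-45,185); print(arm.movel(list(p),list(rd),rate=200,guard=15))
for th in np.arange(.6,1.71,.1):
    if arm.movel(list(gp(th,250,-30,185)),rate=180,guard=30): print("guard",th,state()["wrist_force"]); break
print(state()["time"],np.round(state()["wrist_force"]))
arm.movel(list(gp(1.6,245,-60,185)),rate=180)
p=gp(1.5,245,-70,300); arm.movel(list(p),rate=250)
im,d=imaging.grab_frame("top"); save("t2",im); P=cloud("top",d)
m=(d>0)&(P[...,2]>205)&(P[...,2]<228)&(P[...,0]<560)&(P[...,0]>250)&(P[...,1]>120)&(P[...,1]<420)
q=P[m]; print(len(q)); 
if len(q): print(cv2.minAreaRect(q[:,:2].astype(np.float32)),cv2.fitLine(q[:,:2].astype(np.float32),cv2.DIST_HUBER,0,.01,.01).ravel())
```

```text
False
17.175 [0. 0. 1.]
192
((537.4526977539062, 247.24342346191406), (12.61720085144043, 48.807071685791016), 74.25952911376953) [ 9.1322637e-01 -4.0745258e-01  5.3997552e+02  2.4645442e+02]
```

View pics/t2.png

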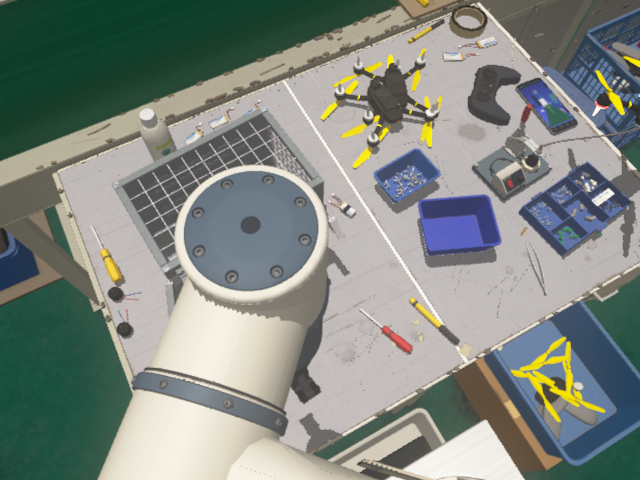

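```bash
cat >> h.py <<'E'
def wcloud(d,c):
    v,u=np.mgrid[:480,:640]; a=np.stack([u-c["cx"],v-c["cy"]],-1); rr=np.maximum(np.hypot(a[...,0],a[...,1]),1e-6); th=np.minimum(rr/c["fx"],1.5)
    k=(np.tan(th)/rr*d)[...,None]; p=np.concatenate([a*k,d[...,None],np.ones(d.shape+(1,))],-1)
    return (p@np.array(c["world_from_camera"]).T)[...,:3]
def tocage(P): return R.from_euler('z',-YAW).apply((P-C).reshape(-1,3)).reshape(P.shape)
E
python3 - <<'E'
from h import *
arm.movel([420,90,300],rate=300)
gripper_open()
rv=tool(YAW,np.radians(62),-1)
p=cage(-65,35,62)-125*zax(rv)
arm.movep(list(p),list(rv))
c=imaging.calibration("wrist"); im,d=imaging.grab_frame("wrist"); save("w3",im); np.save("w3.npy",d)
P=tocage(wcloud(d,c)); np.save("w3P.npy",P)
for t in ["double_pack","single_pack"]:
    for r in imaging.cut_out(t,"wrist")[:3]:
        m=r["pixels"]&(d>0); print(t,round(r["confidence"],2),np.round(r["pixel"]),m.sum(),np.median(P[m],0).round(),np.percentile(P[m],2,0).round(),np.percentile(P[m],98,0).round())
        if t=="double_pack": np.save("mask%d.npy"%round(r["pixel"][0]),m)
    for r in imaging.spot_point(t,"wrist")[:3]: u,v=map(int,r["pixel"]); print("spot",t,round(r["confidence"],2),u,v,P[v,u].round())
print(state()["time"],np.round(state()["qpos"],2))
cv2.imwrite("pics/w3c.png",cv2.resize(im[60:330,140:500,::-1],None,fx=2.2,fy=2.2))
E
```

```text
double_pack 0.98 [313. 240.] 1451 [-71.  36.  71.] [-84.  21.  27.] [ 28.  51. 117.]
double_pack 0.69 [563. 240.] 78 [ -62. -228.   12.] [ -66. -242.    4.] [ -58. -226.   15.]
spot double_pack 0.53 565 253 [ -91. -143.  118.]
single_pack 0.94 [411. 239.] 547 [-71. -40.  59.] [-78. -48.  52.] [-20. -27.  94.]
spot single_pack 0.7 408 223 [-98.   8. 238.]
20.925 [ 0.6   0.04 -0.57  0.43 -0.57  0.75]
```

View pics/w3c.png

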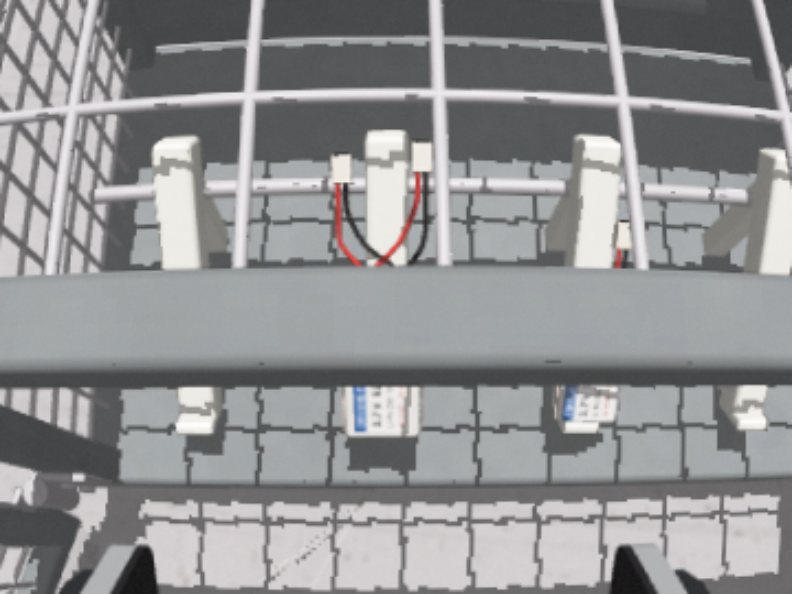

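Run:
```python
from h import *
import glob
P=np.load("w3P.npy"); m=np.load("mask313.npy"); q=P[m]; a=np.radians(38)
s=(q[:,0]+75)*np.cos(a)+(q[:,2]-45)*np.sin(a); n=-(q[:,0]+75)*np.sin(a)+(q[:,2]-45)*np.cos(a)
k=(s>-15)&(s<60)&(n>-10)&(n<40)
print(k.sum(),"s",np.percentile(s[k],[1,5,50,95,99]).round(1),"n",np.percentile(n[k],[1,5,25,50,75,95,99]).round(1),"y",np.percentile(q[k,1],[1,5,50,95,99]).round(1))
def ik(p,rv):
    q=kin.solve_ik(list(p),list(rv)); return None if q is None else np.round(q,2).tolist()
for T in (58,59,60,61,62):
    rv=tool(YAW,np.radians(T),-1)
    for sh in (16,20):
        for nn in (2,5):
            p=cage(-75+sh*np.cos(a)-nn*np.sin(a),35,45+sh*np.sin(a)+nn*np.cos(a)); print(T,sh,nn,ik(p,rv))
```

```text
784 s [ 2.3  3.3 12.1 20.4 21.2] n [ 2.6 15.2 18.2 18.7 19.2 19.8 20.3] y [21.9 23.5 35.4 46.6 48.1]
58 16 2 None
58 16 5 None
58 20 2 None
58 20 5 None
59 16 2 None
59 16 5 None
59 20 2 None
59 20 5 None
60 16 2 None
60 16 5 None
60 20 2 None
60 20 5 None
61 16 2 None
61 16 5 [0.26, 0.26, -0.8, 1.48, -0.08, -0.06]
61 20 2 [0.29, 0.27, -0.79, 1.41, -0.09, -0.0]
61 20 5 [0.31, 0.27, -0.78, 1.33, -0.11, 0.05]
62 16 2 [0.39, 0.28, -0.75, 1.09, -0.15, 0.24]
62 16 5 [0.4, 0.27, -0.75, 1.04, -0.16, 0.27]
62 20 2 [0.41, 0.28, -0.73, 1.0, -0.17, 0.31]
62 20 5 [0.42, 0.27, -0.72, 0.96, -0.18, 0.34]
```

The pack I want is confirmed: crop pixel (383,410), black-banded, on the left middle rail. Its top measures 18.7 mm above the rail, which matches 18.5 mm. The thin pack is at (588,405) and the loose banded pack lies outside the safe. I will grasp it.

```bash
cat >> h.py <<'E'
A38=np.radians(38)
def pk(s,n,y=35.7): return cage(-75+s*np.cos(A38)-n*np.sin(A38),y,45+s*np.sin(A38)+n*np.cos(A38))
RG=tool(YAW,np.radians(62),-1)
E
python3 - <<'E'
from h import *
for sn in [(16,7),(16,19)]: print(np.round(kin.solve_ik(list(pk(*sn)),list(RG)),2))
for psi in (67.4,-112.6):
  for T in (100,):
    rv=tool(np.radians(psi),np.radians(T),-1); q=kin.solve_ik([478,-352,28],list(rv)); q2=kin.solve_ik([478,-352,200],list(rv)); print(psi,None if q is None else np.round(q,2),q2 is not None)
arm.movel(list(pk(16,7)-60*zax(RG)),list(RG),rate=80)
g=arm.movel(list(pk(16,7)),list(RG),rate=50,guard=15); print("guard",g,np.round(tocage(np.array(state()["ee_pos"])),1))
if not g:
    clamp(); s=state(); print("w",s["grip_width"],s["finger_force"])
    arm.movel(list(pk(16,20)),list(RG),rate=40)
    s=state(); print("lift",s["grip_width"],np.round(s["wrist_force"],1),s["time"])
E
```

```text
[ 0.41  0.27 -0.74  1.01 -0.17  0.29]
[ 0.45  0.25 -0.72  0.88 -0.21  0.39]
67.4 [-0.27  0.46 -0.23  0.22 -0.91  2.88] True
-112.6 [-0.48  0.51  0.01 -0.2  -1.1   0.18] True
guard False [-66.6  35.8  60.4]
w 24.376999824579723 59.487341567873955
lift 23.965255554447953 [-0.7  0.6 -0.2] 24.3083
```

```bash
cat >> h.py <<'E'
PSI=np.radians(-112.6); RT=tool(PSI,np.radians(100),-1); DT=np.array([np.cos(PSI),np.sin(PSI),0])
E
python3 - <<'E'
from h import *
p=pk(16,20); xa=cage(1,0,0)-cage(0,0,0)
arm.movel(list(p-170*xa),list(RG),rate=120)
print(tocage(np.array(state()["ee_pos"])).round(),state()["grip_width"])
q=p-170*xa; q[2]=230; arm.movel(list(q),list(RG),rate=200)
T=np.array([491,-318,0]); a=T-36.5*DT
arm.movep([a[0],a[1],190],list(RT))
c=imaging.calibration("wrist"); im,d=imaging.grab_frame("wrist"); save("w4",im); P=wcloud(d,c)
r=imaging.cut_out("tray","wrist")
for r in r[:2]:
    m=r["pixels"]&(d>0)&(P[...,2]>53)&(P[...,2]<67); print("tray",round(r["confidence"],2),np.round(r["pixel"]),m.sum(),cv2.minAreaRect(P[m][:,:2].astype(np.float32)) if m.sum()>10 else 0)
im2,d2=imaging.grab_frame("scene"); P2=cloud("scene",d2); 
m2=(d2>0)&(P2[...,2]>45)&(P2[...,2]<240)&(P2[...,0]>250)&(P2[...,0]<570)&(P2[...,1]>215)&(P2[...,1]<420)
x=P2[m2]; print("gate",len(x),cv2.fitLine(x[:,:2].astype(np.float32),cv2.DIST_HUBER,0,.01,.01).ravel() if len(x) else 0)
s=state(); print(s["grip_width"],s["time"],np.round(s["ee_pos"]))
save("s4",im2)
E
```

```text
Traceback (most recent call last):
workcell.IKError: the arm cannot follow that straight line within its joint ranges
```

Run:
```python
from h import *
p=pk(16,20); xa=cage(1,0,0)-cage(0,0,0)
for k in (10,20,30,40,60,80,100,130,170):
    o=[]
    for dz in (0,20,40):
        for T in (62,66,70,80,90):
            q=kin.solve_ik(list(p-k*xa+[0,0,dz]),list(tool(YAW,np.radians(T),-1))); o.append("%d/%d%s"%(dz,T,"-" if q is None else "+%.1f,%.2f"%(q[3],q[4])))
    print(k," ".join(o))
```

```text
10 0/62+0.9,-0.20 0/66+0.5,-0.39 0/70+0.3,-0.53 0/80+0.1,-0.84 0/90+0.0,-1.11 20/62+0.7,-0.30 20/66+0.4,-0.46 20/70+0.3,-0.59 20/80+0.1,-0.89 20/90+0.0,-1.16 40/62+0.6,-0.37 40/66+0.4,-0.52 40/70+0.2,-0.65 40/80+0.1,-0.94 40/90+0.0,-1.20
20 0/62+1.0,-0.19 0/66+0.5,-0.38 0/70+0.3,-0.53 0/80+0.1,-0.83 0/90+0.0,-1.10 20/62+0.7,-0.29 20/66+0.4,-0.45 20/70+0.3,-0.58 20/80+0.1,-0.88 20/90+0.0,-1.15 40/62+0.6,-0.37 40/66+0.4,-0.51 40/70+0.2,-0.64 40/80+0.1,-0.93 40/90+0.0,-1.19
30 0/62+1.0,-0.18 0/66+0.5,-0.37 0/70+0.3,-0.52 0/80+0.1,-0.82 0/90+0.0,-1.09 20/62+0.7,-0.28 20/66+0.4,-0.44 20/70+0.3,-0.58 20/80+0.1,-0.87 20/90+0.0,-1.14 40/62+0.6,-0.36 40/66+0.4,-0.51 40/70+0.3,-0.63 40/80+0.1,-0.92 40/90+0.0,-1.18
40 0/62+1.1,-0.17 0/66+0.5,-0.37 0/70+0.3,-0.51 0/80+0.1,-0.81 0/90+0.0,-1.08 20/62+0.8,-0.28 20/66+0.4,-0.44 20/70+0.3,-0.57 20/80+0.1,-0.86 20/90+0.0,-1.12 40/62+0.6,-0.36 40/66+0.4,-0.50 40/70+0.3,-0.63 40/80+0.1,-0.91 40/90+0.0,-1.17
60 0/62+1.2,-0.16 0/66+0.6,-0.35 0/70+0.3,-0.50 0/80+0.1,-0.79 0/90+0.0,-1.06 20/62+0.8,-0.27 20/66+0.5,-0.43 20/70+0.3,-0.56 20/80+0.1,-0.85 20/90+
[... 335 characters left out ...]
2+1.3,-0.14 0/66+0.6,-0.33 0/70+0.4,-0.47 0/80+0.1,-0.77 0/90+0.0,-1.02 20/62+0.9,-0.26 20/66+0.5,-0.41 20/70+0.3,-0.54 20/80+0.1,-0.82 20/90+0.0,-1.07 40/62+0.7,-0.35 40/66+0.5,-0.49 40/70+0.3,-0.61 40/80+0.1,-0.87 40/90+0.0,-1.12
130 0/62+1.3,-0.14 0/66+0.7,-0.33 0/70+0.4,-0.47 0/80+0.1,-0.75 0/90+0.0,-1.00 20/62+0.9,-0.27 20/66+0.6,-0.42 20/70+0.4,-0.54 20/80+0.1,-0.81 20/90+0.0,-1.05 40/62+0.7,-0.37 40/66+0.5,-0.49 40/70+0.3,-0.60 40/80+0.1,-0.86 40/90+0.0,-1.10
170 0/62- 0/66+0.7,-0.34 0/70+0.4,-0.47 0/80+0.1,-0.73 0/90+0.0,-0.97 20/62+0.9,-0.31 20/66+0.6,-0.43 20/70+0.4,-0.54 20/80+0.1,-0.79 20/90+0.0,-1.03 40/62+0.8,-0.41 40/66+0.5,-0.51 40/70+0.4,-0.62 40/80+0.1,-0.85 40/90+0.0,-1.08
```

Run:
```python
from h import *
p=pk(16,20); xa=cage(1,0,0)-cage(0,0,0)
arm.movel(list(p-60*xa),list(RG),rate=100)
r2=tool(YAW,np.radians(75),-1)
arm.movel(list(p-170*xa+[0,0,15]),list(r2),rate=120)
print(tocage(np.array(state()["ee_pos"])).round(),state()["grip_width"])
q=p-170*xa; q[2]=230; arm.movel(list(q),list(r2),rate=200)
T=np.array([491,-318,0]); a=T-36.5*DT
arm.movep([a[0],a[1],190],list(RT))
c=imaging.calibration("wrist"); im,d=imaging.grab_frame("wrist"); save("w4",im); P=wcloud(d,c)
r=imaging.cut_out("tray","wrist")
for r in r[:2]:
    m=r["pixels"]&(d>0)&(P[...,2]>53)&(P[...,2]<67); print("tray",round(r["confidence"],2),np.round(r["pixel"]),m.sum(),cv2.minAreaRect(P[m][:,:2].astype(np.float32)) if m.sum()>10 else 0)
im2,d2=imaging.grab_frame("scene"); P2=cloud("scene",d2); 
m2=(d2>0)&(P2[...,2]>45)&(P2[...,2]<240)&(P2[...,0]>250)&(P2[...,0]<570)&(P2[...,1]>215)&(P2[...,1]<420)
x=P2[m2]; print("gate",len(x),cv2.fitLine(x[:,:2].astype(np.float32),cv2.DIST_HUBER,0,.01,.01).ravel() if len(x) else 0)
s=state(); print(s["grip_width"],s["time"],np.round(s["ee_pos"]))
o=np.vstack([cv2.resize(im,(400,300)),cv2.resize(im2,(400,300))]); save("o4",o)
```

```text
[-245.   36.   86.] 24.51258644738795
tray 0.84 [312. 132.] 6452 ((492.1601257324219, -319.4019775390625), (153.81117248535156, 120.04066467285156), 67.64002227783203)
gate 3662 [ 9.6476787e-01 -2.6310265e-01  4.1398276e+02  2.8390887e+02]
24.065078570087028 29.8167 [ 506. -283.  191.]
```

View pics/o4.png

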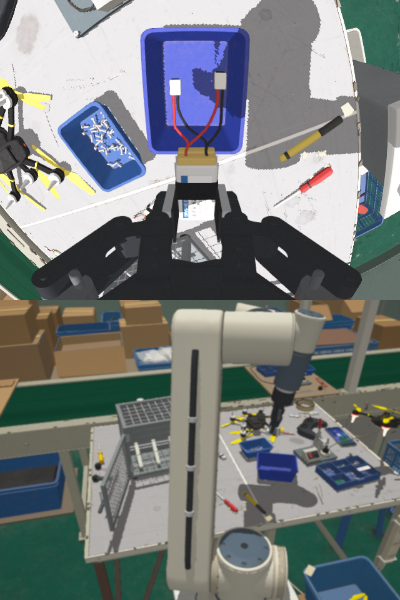

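The wrist view (top half) shows the pack held level, leads reaching into the empty blue tray at (195,90) of the composite. The scene view shows the gate standing at its stop. Lowering and releasing.

Run:
```python
from h import *
T=np.array([492,-319,0]); a=T-35*DT
arm.movel([a[0],a[1],80],list(RT),rate=150)
print("g",arm.movel([a[0],a[1],27],list(RT),rate=50,guard=5),np.round(state()["ee_pos"],1))
gripper_open(); s=state(); print("open",s["grip_width"],np.round(s["wrist_force"],1),s["finger_force"],s["time"])
clamp(); s=state(); print("shut",s["grip_width"],np.round(s["wrist_force"],1),s["time"])
arm.movel([a[0],a[1],200],rate=150)
c=imaging.calibration("wrist"); im,d=imaging.grab_frame("wrist"); save("w5",im); P=wcloud(d,c)
for t in ("tray","double_pack"):
  for r in imaging.cut_out(t,"wrist")[:2]:
    m=r["pixels"]&(d>0); m1=m&(P[...,2]>53)&(P[...,2]<67) if t=="tray" else m
    if m1.sum()>20: print(t,round(r["confidence"],2),np.round(r["pixel"]),m1.sum(),np.median(P[m1],0).round(),np.percentile(P[m1][:,2],[2,50,98]).round(),cv2.minAreaRect(P[m1][:,:2].astype(np.float32)))
print(state()["time"])
```

```text
g False [ 505.7 -286.8   27.4]
open 78.0487777848996 [ 1.  -0.7 -1.3] 68.12952427659184 32.4583
shut -0.29258013359511537 [-0.1 -0.9  0.1] 33.225
tray 0.92 [315. 136.] 6632 [ 492. -325.   61.] [53. 61. 62.] ((491.85333251953125, -318.8783874511719), (154.65023803710938, 119.97921752929688), 67.94090270996094)
double_pack 0.89 [244. 331.] 499 [ 646. -150.   13.] [ 2. 13. 15.] ((662.1281127929688, -138.86634826660156), (67.36228942871094, 25.09063148498535), 20.436784744262695)
double_pack 0.79 [314. 162.] 2210 [ 497. -303.   23.] [ 7. 23. 25.] ((491.548828125, -319.6579284667969), (99.66278839111328, 30.490755081176758), 65.87096405029297)
34.675
```

View pics/w5.png

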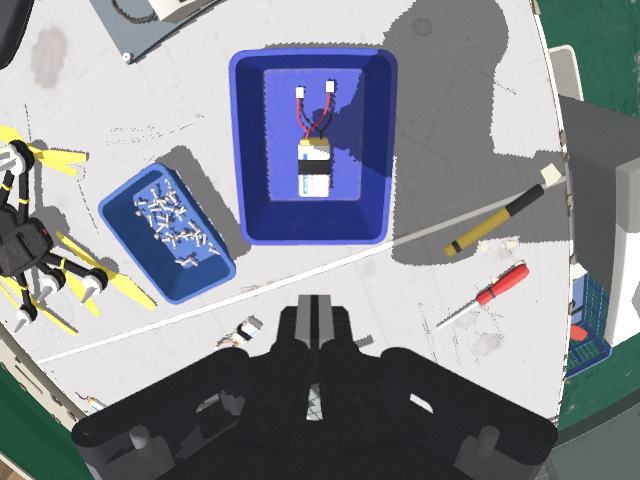

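The pack lies flat in the blue tray at (314,162), top at z≈23. Now I shut the gate from its front side.

Run:
```python
from h import *
rd=tool(YAW,np.pi/2,-1)
p=np.array(state()["ee_pos"]); arm.movel([p[0],p[1],330],rate=300)
arm.movep(list(gp(1.94,205,60,330)),list(rd))
print("down",arm.movel(list(gp(1.94,205,60,185)),rate=200,guard=15))
for th in np.arange(1.85,.2,-.1):
    if arm.movel(list(gp(th,205,17,185)),rate=150,guard=30): print("guard",th,np.round(state()["wrist_force"])); break
print(state()["time"])
for th in (.15,.1,.05,0,-.03,-.06,-.09):
    if arm.movel(list(gp(th,205,14,185)),rate=50,guard=30): print("guard",th); break
s=state(); l=R.from_euler('z',-YAW).apply(np.array(s["ee_pos"])-HINGE); print(np.round(s["wrist_force"]),l.round(1),s["time"])
arm.wait(.2)
arm.movel(list(gp(.1,205,60,185)),rate=150); arm.movel(list(gp(.1,205,60,320)),rate=300)
rv=tool(YAW,np.radians(65),-1)
arm.movep(list(sg(0,0,-1,80)[0]+[-40,0,60]),list(rv))
c=imaging.calibration("wrist"); im,d=imaging.grab_frame("wrist"); save("w6",im); P=tocage(wcloud(d,c))
for t in ("stud","latch_pivot","gate_edge"):
    for r in imaging.spot_point(t,"wrist")[:1]: u,v=map(int,r["pixel"]); print(t,round(r["confidence"],2),u,v,P[v,u].round())
for z,y0,y1 in ((215,-100,100),):
    m=(d>0)&(abs(P[...,2]-216)<8)&(P[...,0]<-95)&(P[...,0]>-160)&(abs(P[...,1])<150); q=P[m]; print(len(q),cv2.fitLine(q[:,:2].astype(np.float32),cv2.DIST_HUBER,0,.01,.01).ravel() if len(q)>10 else 0)
print(state()["time"])
```

```text
down False
43.5667
guard -0.06
[-0. -0. -0.] [ -16.4 -205.7  184.2] 45.75
stud 0.92 319 209 [-149.    2.  149.]
latch_pivot 0.91 395 176 [-121.  -59.  148.]
gate_edge 0.85 473 170 [-114. -126.  151.]
9103 [ 7.29919551e-03 -9.99973357e-01 -1.09159386e+02  8.74994850e+00]
48.075
```

View pics/w6.png

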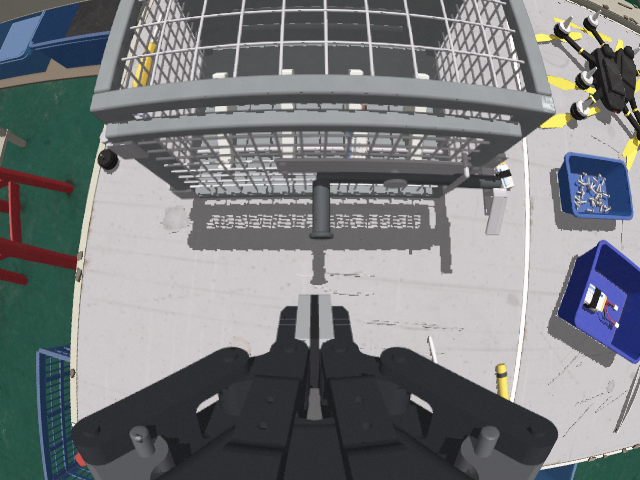

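Run:
```python
from h import *
c=imaging.calibration("wrist"); im,d=imaging.grab_frame("wrist"); P=tocage(wcloud(d,c))
m=(d>0)&(P[...,0]<-121)&(P[...,0]>-136)&(P[...,2]>120)&(P[...,2]<200)&(P[...,1]>-165)&(P[...,1]<15)&(im.max(-1)<110)
for y in range(-160,10,12):
    k=m&(abs(P[...,1]-y)<6); q=P[k]; print(y,len(q),np.percentile(q[:,2],[10,50,90]).round(1) if len(q)>3 else 0)
cv2.imwrite("pics/z6.png",cv2.resize(im[130:240,290:530,::-1],None,fx=3.3,fy=3.3,interpolation=cv2.INTER_CUBIC))
```

```text
-160 7 [144.5 145.5 145.9]
-148 181 [128.4 142.4 147. ]
-136 96 [143.2 145.8 147.1]
-124 97 [143.  145.6 147. ]
-112 150 [137.6 147.2 173.4]
-100 145 [137.7 146.4 165.8]
-88 97 [138.3 145.8 147.3]
-76 100 [138.4 146.1 147.6]
-64 138 [138.8 146.9 150.7]
-52 144 [140.4 146.2 149.1]
-40 111 [138.8 146.1 147.9]
-28 106 [140.7 146.2 147.6]
-16 105 [141.9 146.  147.6]
-4 215 [144.5 147.1 148.2]
8 102 [144.2 146.2 147.9]
```

View pics/z6.png

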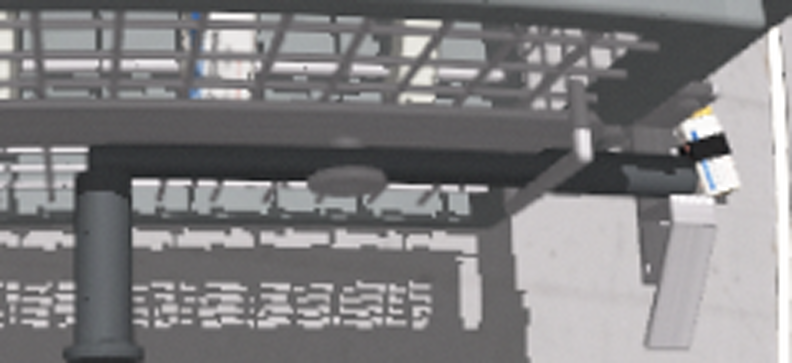

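The bar is level (top at z≈146 mm all along) with its nose behind the catch tooth at crop (680,190). The gate is shut and the arm is clear of everything, so I hand the job in.

```bash
python3 -c "
from h import *
print(ticket.sign_off(),state()['time'])"
```

```text
the job is handed in; nothing more can be done
the job is handed in; nothing more can be done
```

The job is handed in at about 48 s of the 72 s allowed, with no verdict returned: by my last pictures the thick pack lies flat in the blue tray, the gate is shut with its bar down in the catch, and the thin pack is still on its rail (its position was not re-measured).

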